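# Set the casting flasks over their wax trees

### The job

Get the wax trees ready for investing: take each of the four steel casting flasks, lower it over a wax tree and stand it fully down inside the lip of that tree's rubber base. Each flask goes on the base made for its diameter, and of the two flasks of equal diameter the high one goes over the high tree and the low one over the low tree. Do not drop a flask onto its base, do not hit or press hard on the trees or bases, do not knock a flask over, and leave the beaker and the bench block where they are.

Things in the scene. Friction and masses are not known exactly. Their poses are not given: they have to be found in the camera images.
- flask_small: Loose casting flask, the narrow, low one: upright steel tube, open at both ends, outer diameter 38 mm, height 50 mm, wall 2.5 mm, about 109 g. Origin: centre of its lower end, z up its axis. Can be gripped across the outside near its upper rim, at any yaw.
- flask_short: Loose casting flask, the middling-width, low one: upright steel tube, open at both ends, outer diameter 50 mm, height 50 mm, wall 2.5 mm, about 145 g. Origin: centre of its lower end, z up its axis. Can be gripped across the outside near its upper rim, at any yaw.
- flask_tall: Loose casting flask, the middling-width, high one: upright steel tube, open at both ends, outer diameter 50 mm, height 80 mm, wall 2.5 mm, about 233 g. Origin: centre of its lower end, z up its axis. Can be gripped across the outside near its upper rim, at any yaw.
- flask_large: Loose casting flask, the wide one: upright steel tube, open at both ends, outer diameter 64 mm, height 65 mm, wall 2.5 mm, about 245 g. Origin: centre of its lower end, z up its axis. Can be gripped across the outside near its upper rim, at any yaw.
- base_small: Round black rubber base, fixed, for the flask 38 mm wide and 50 mm high: 66 mm across, 20 mm high. The flask stands on its floor, 6 mm above the bench; the lip is 44 mm wide inside at the floor, about 56 mm at the top, and guides the flask in. On it a blue-green wax tree (a single wax ring on its sprue, 20 mm across), top 42 mm above the bench. Origin: centre of the underside; z up.
- base_short: Round black rubber base, fixed, for the flask 50 mm wide and 50 mm high: 78 mm across, 20 mm high. The flask stands on its floor, 6 mm above the bench; the lip is 56 mm wide inside at the floor, about 68 mm at the top, and guides the flask in. On it a blue-green wax tree (one tier of four small wax pieces, 33 mm across), top 42 mm above the bench. Origin: centre of the underside; z up.
- base_tall: Round black rubber base, fixed, for the flask 50 mm wide and 80 mm high: 78 mm across, 20 mm high. The flask stands on its floor, 6 mm above the bench; the lip is 56 mm wide inside at the floor, about 68 mm at the top, and guides the flask in. On it a blue-green wax tree (three tiers of small wax pieces, 33 mm across), top 72 mm above the bench. Origin: centre of the underside; z up.
- base_large: Round black rubber base, fixed, for the flask 64 mm wide and 65 mm high: 92 mm across, 20 mm high. The flask stands on its floor, 6 mm above the bench; the lip is 70 mm wide inside at the floor, about 82 mm at the top, and guides the flask in. On it a blue-green wax tree (two tiers of wax rings, 41 mm across), top 56 mm above the bench. Origin: centre of the underside; z up.
- beaker: Loose glass beaker standing among the flasks, 60 mm across its rim, 75 mm high, 120 g. To be left alone. Origin: centre of its underside.
- bench_block: Loose square steel bench block on a rubber pad, lying flat, 68 x 68 mm, 25 mm high, 620 g. To be left alone. Origin: centre of its underside; x and y along its sides.
Not all that is in view belongs to the job. What is shaped like the flask_short but purple or red is not meant.

How it is judged:
By the outcome, as a careful person would: the job done as asked, in the order asked, and still so for the second after the job is handed in, with the robot touching nothing.
It also fails if it takes over 112 s, if anything falls off the work surface, if the arm or the gripper's body presses on something with over 40 N, if the wrist force passes 120 N, or if a joint passes its speed limit or range.

### The arm

A 6-joint arm with a two-finger parallel gripper is mounted at the origin on the work surface. World frame = base frame: x ahead of the robot, y to its left, z up, the work surface at z = 0. Lengths are in m, angles in rad, forces in N, time in s.
With the tool pointing down it reaches from about 0.425 to 0.95 m from the base axis. Payload 3.5 kg.
Tool frame: the origin (TCP) lies at the very end of the fingers, on their centre line; the grasp point (between the pads) lies ctrl.pinch_z behind it (ctrl.pinch_z is the distance from the TCP to the grasp point, in m); z points along the fingers, y is the line along which they close (so a half turn about z gives the same grasp; the last joint's range is limited). The gripper opens to 85 mm and grips with 20 to 120 N. Pads are 22 mm wide; open, the fingers measure 114 mm over their backs; the gripper's body (76 mm by 85 mm) begins 54 mm behind the grasp point. The pads swing forward as they close: fully open they stand 13 mm farther back than shut.
Start: joints at [-1.318, 0.286, 1.577, -0, 1.279, -0.15], TCP at [0.265, -0.621, 0.231] pointing down, gripper open.
Joint ranges: [-2.77, 2.77], [-0.9, 2.22], [0.21, 2.48], [-1.53, 4.67], [0.24, 2.81], [-2.84, 2.84]. Speed limits (rad/s): [2.79, 2.79, 3.14, 3.14, 3.14, 3.14].

### API

Orientations are given as a unit quaternion [x, y, z, w].
In Python, from plant import ctrl gives the robot as it stands.
- The arm moves only by the tool jog_arm, called after "Emit:" as name(argument=value, ...) on one line, values as JSON. Schema: {"type":"object","properties":{"segments":{"type":"array","items":{"type":"object","properties":{"pos":{"type":"array","items":{"type":"number"},"minItems":3,"maxItems":3},"turn_vec":{"type":"array","items":{"type":"number"},"minItems":3,"maxItems":3},"finger_gap":{"type":"number"}},"additionalProperties":false,"required":["finger_gap"]},"minItems":1,"maxItems":10},"squeeze":{"type":"number"},"only":{"type":"string"},"quiet":{"type":"boolean"},"lines":{"type":"string"}},"required":["segments"],"additionalProperties":false}. segments is a list of rows, 1 to 10 of them, each an object with the fields pos (a list: dx, dy, dz in a scale on which 1.0 is 1 m), turn_vec (a list: a rotation vector rx, ry, rz in normalised numbers (1 is 45 degrees)), finger_gap (the opening from 0.0 (shut) to 1.0 (fully open)); a field left out counts as zero (the opening has to be given); each row is the pose to reach, as a shift and turn from the pose commanded when the call began, along the tool's axes at that moment; what a row does not reach only later rows make up. A row lasts 1/8 s, in which the tool goes at most 0.0625 m and 0.188 rad, less where a joint would pass 70% of its speed; a pose out of reach is approached as far as the arm can. The fingers move at their own pace and stop on an object; squeeze is the grip in N (left out, the last holds). Time passes only in rows, so rows that do not move let the fingers close. The tool returns the time, the measured TCP pose, the force, the opening and the grip force at its end. only (a regular expression) keeps the lines of the reply that match it, lines (a string "A,B") keeps lines A to B, and quiet returns only ok. No shift or turn number may pass 1 either way. Input that does not fit is refused with a message, and nothing moves.
- ctrl.get_state(): the state, without advancing time (a new reading comes with each control period).
- ctrl.read_camera(name): name is "scene" or "top"; returns a dict with "pixels" (420x560x3 uint8, red, green, blue), "camera_matrix" (3x3 intrinsics, pixels), "xyz" and "orientation" of the camera in the world. Camera axes: x right, y down, z forward; pixel columns grow to the right and rows downward; lengths in m; the calibration is good to about 2 mm. A picture is of the moment at which its call begins. There is no depth.
- ctrl.sign_off(): hands the job in; it is judged then, once.
Trained networks look in the newest picture that a camera, given by its name, has taken for a name from the list of things; names that differ only in an ending like _2 or _b are one class to them, and where a whole thing is asked for, a point or a joint stands for the part that bears it (a point fixed in the world has none). Each returns a list of dicts, best first, with "conf" (0 to 1); they miss things now and then, are a little off and sometimes report something else, mostly with a low value. They report only what shows in the picture. A call takes as long as a camera call. They do not tell look-alikes from the thing itself.
- ctrl.recognise(camera, thing): "position" ([x, y, z] in m, in world coordinates, good to about 4 mm: the middle of the surface that is visible of it).
- ctrl.masks_of(camera, thing): "region" (420x560 bool, what is visible of it).
- ctrl.mark_of(camera, thing): "position" ([x, y, z] in m, in world coordinates, good to about 4 mm: a listed point, or the origin of a listed thing).
The state is a dict: "time": time; "qpos": joint angles; "dq": joint speeds; "joint_efforts": joint torques, N m; "eef_pos": TCP position; "tcp_rot": TCP orientation; "contact_force": force on the tool from outside, world axes, zero at the start; "wrist_torque": the same for the moment, N m; "opening": opening from 0.0 (shut) to 1.0 (fully open); "finger_force": force on a finger pad.
Only numpy, scipy, OpenCV 4.12 (cv2) and the standard library are available. Lean on these libraries where they do the work, as an engineer would, in place of code of your own. Each camera call takes 0.05 s, during which the arm holds its last target. There are 200 camera calls.

## Working session

There is one attempt and no reset: what is moved stays moved. The work goes in short steps, Python scripts to look and compute and a tool call to move; the robot and the scene stay as the last step left them, time stands still between calls to the robot, and variables do not carry over. Pictures are saved under pics/ and viewed, at most 14 in all, crops included, and the job is handed in when it is done.

```bash
ls; mkdir -p pics
```

Create h.py:
```python
import numpy as np,cv2
from scipy.spatial.transform import Rotation as R
from plant import ctrl
def cam(n):
    d=ctrl.read_camera(n); return d
def ray(d,u,v):
    K=np.array(d["camera_matrix"]); r=R.from_quat(d["orientation"]).as_matrix()@np.linalg.solve(K,[u,v,1.]); return np.array(d["xyz"]),r
def atz(d,u,v,z):
    o,r=ray(d,u,v); return o+r*(z-o[2])/r[2]
def proj(d,p):
    K=np.array(d["camera_matrix"]); c=K@(R.from_quat(d["orientation"]).as_matrix().T@(np.array(p)-d["xyz"])); return c[:2]/c[2]
def save(d,f): cv2.imwrite("pics/"+f,np.ascontiguousarray(d["pixels"][...,::-1]))
```

Run:
```python
from h import *
for n in("top","scene"):
    d=cam(n); save(d,n+"0.png"); print(n,np.round(d["xyz"],3),np.round(d["orientation"],3),np.round(d["camera_matrix"],1).tolist())
s=ctrl.get_state(); print(s, ctrl.pinch_z)
```

```text
pics
top [0.412 0.01  1.154] [ 0.707 -0.706  0.038 -0.038] [[468.4, 0.0, 279.5], [0.0, 468.4, 212.6], [0.0, 0.0, 1.0]]
scene [ 0.821 -0.482  0.716] [ 0.91   0.244 -0.094 -0.323] [[413.7, 0.0, 275.5], [0.0, 413.7, 208.5], [0.0, 0.0, 1.0]]
{'time': 0.1, 'qpos': array([-1.31799426e+00,  2.87107201e-01,  1.57804977e+00, -6.70750875e-06,
        1.27860015e+00, -1.49999035e-01]), 'dq': array([-0.00029653, -0.00209907, -0.0054817 , -0.00098945, -0.00057282,
       -0.00082729]), 'joint_efforts': array([ 1.18051794e-03, -4.07292116e+01, -2.93698096e+01, -1.14632157e-04,
        3.38980928e-03,  3.69627358e-06]), 'eef_pos': array([ 0.26447193, -0.62037688,  0.23005504]), 'tcp_rot': array([ 9.79786603e-01,  2.00042601e-01, -5.88101936e-05, -1.08063784e-03]), 'contact_force': array([-0.01010844,  0.6371002 ,  0.77791801]), 'wrist_torque': array([ 0.0241147 , -0.00089874,  0.04153311]), 'finger_force': 0.0, 'opening': 0.9989985973604641} 0.0187
```

View pics/top0.png

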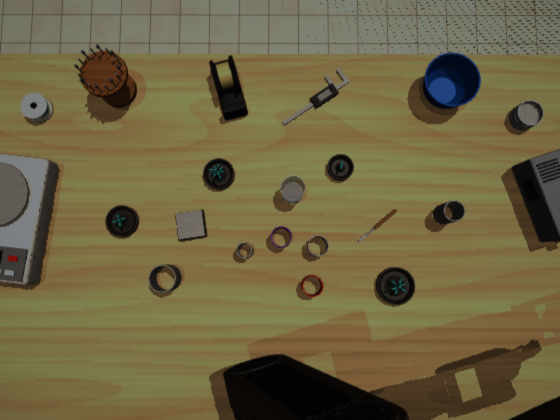

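View pics/scene0.png

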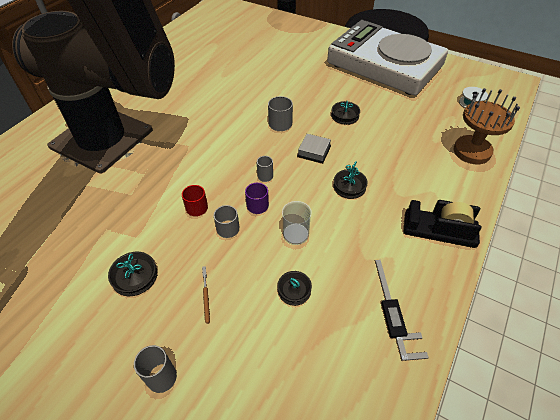

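Run:
```python
from h import *
ds={n:cam(n) for n in("top","scene")}
for t in "flask_small flask_short flask_tall flask_large base_small base_short base_tall base_large beaker bench_block".split():
    for n in ds:
        for r in ctrl.mark_of(n,t)[:4]: print(t,n,round(r["conf"],2),np.round(r["position"],3),proj(ds[n],r["position"]).round())
print(ctrl.get_state()['time'])
```

```text
flask_small top 0.51 [ 0.446  0.092 -0.001] [246. 249.]
flask_small scene 0.66 [ 0.452 -0.08  -0.001] [226. 228.]
flask_small scene 0.59 [ 0.444  0.095 -0.002] [265. 176.]
flask_short top 0.6 [ 0.361 -0.067  0.001] [311. 284.]
flask_short top 0.57 [ 0.456 -0.075 -0.002] [314. 245.]
flask_short top 0.52 [0.479 0.005 0.   ] [282. 236.]
flask_short top 0.36 [ 0.378  0.283 -0.002] [168. 277.]
flask_short scene 0.68 [ 0.452 -0.079 -0.004] [227. 228.]
flask_short scene 0.62 [ 0.471  0.009 -0.003] [256. 204.]
flask_short scene 0.57 [ 0.357 -0.065 -0.004] [196. 207.]
flask_tall top 0.88 [ 0.536 -0.392 -0.   ] [442. 213.]
flask_tall scene 0.61 [ 0.537 -0.396  0.   ] [161. 379.]
flask_tall scene 0.57 [ 0.358 -0.268 -0.001] [134. 276.]
flask_tall scene 0.19 [0.444 0.094 0.001] [265. 175.]
flask_large top 0.86 [ 0.375  0.281 -0.005] [169. 278.]
base_small top 0.64 [ 0.646 -0.145 -0.001] [342. 169.]
base_small scene 0.85 [ 0.649 -0.139  0.   ] [293. 290.]
base_short top 0.55 [ 0.517  0.399 -0.001] [123. 220.]
base_short scene 0.89 [ 0.521  0.394 -0.002] [346. 117.]
base_short scene 0.7 [ 0.535 -0.399 -0.002] [160. 381.]
base_tall scene 0.63 [0.632 0.158 0.   ] [348. 187.]
base_large top 0.75 [ 0.361 -0.267 -0.001] [393. 284.]
base_large top 0.7 [ 0.458 -0.076 -0.   ] [315. 244.]
base_large scene 0.6 [ 0.357 -0.268 -0.002] [134. 275.]
base_large scene 0.22 [ 0.452 -0.077  0.003] [227. 226.]
beaker top 0.88 [ 0.592 -0.019 -0.004] [291. 190.]
beaker top 0.6 [ 0.378  0.286 -0.003] [167. 277.]
beaker scene 0.95 [ 0.585 -0.023 -0.001] [293. 234.]
bench_block top 0.63 [ 0.504  0.228 -0.   ] [192. 225.]
bench_block scene 0.88 [0.503 0.23  0.001] [313. 150.]
1.2
```

Top view shows the flasks: small (245,252), short grey (317,246), tall (449,212), large (165,278). Bases: large (396,286), small (340,167), three-tier (218,174), one-tier (122,221). The purple (281,237) and red (312,286) tubes are decoys. The scene view agrees: small (265,168), short (227,221), large (280,113), tall (155,368). I'll refine by fitting cylinders to the masks in both views.

Create fit.py:
```python
from h import *
from scipy.optimize import least_squares
T=np.linspace(0,2*np.pi,73)
def ext(d,p,h,r):
    P=[proj(d,[p[0]+r*np.cos(t),p[1]+r*np.sin(t),z]) for z in(0,h) for t in T]; P=np.array(P)
    return np.r_[P.min(0),P.max(0)]
def fit(ds,t,xy,r,h,near=22):
    M={}
    for n,d in ds.items():
        c=proj(d,[*xy,h/2])
        for m in ctrl.masks_of(n,t):
            k,lab,st,ce=cv2.connectedComponentsWithStats(m["region"].astype(np.uint8))
            if k<2: continue
            i=1+st[1:,4].argmax()
            if np.linalg.norm(st[i,:2]+st[i,2:4]/2-c)<near:
                x,y,w,hh=st[i,:4]; M[n]=np.array([x-.5,y-.5,x+w-.5,y+hh-.5]); break
    if not M: return t,"no mask"
    f=lambda q:np.concatenate([ext(ds[n],q,q[2] if len(M)>1 else h,r)-M[n] for n in M])
    s=least_squares(f,[*xy,h],loss="soft_l1")
    return t,list(M),s.x.round(4),"res",f(s.x).round(1)
A=dict(flask_small=((.446,.092),.019,.05),flask_short=((.454,-.077),.025,.05),flask_tall=((.536,-.394),.025,.08),flask_large=((.376,.282),.032,.065),
base_small=((.647,-.142),.033,.02),base_short=((.519,.396),.039,.02),base_tall=((.632,.158),.039,.02),base_large=((.359,-.268),.046,.02),beaker=((.588,-.021),.03,.075))
```

Run:
```python
from fit import *
ds={n:cam(n) for n in("top","scene")}
for t,a in A.items(): print(*fit(ds,t,*a))
```

```text
flask_small ['scene'] [0.4445 0.0912 0.05  ] res [ 0.   0.2 -0.  -0.2]
flask_short ['scene'] [ 0.4545 -0.0793  0.05  ] res [-0.6 -1.2  0.6  1. ]
flask_tall ['top', 'scene'] [ 0.5346 -0.3923  0.078 ] res [-0.5 -0.2  0.1  0.1 -0.1  0.2 -0.1 -0.1]
flask_large ['top', 'scene'] [0.3776 0.2822 0.0646] res [ 0.2  0.4 -0.2 -0.5 -0.  -0.1 -0.1  0.1]
base_small ['top', 'scene'] [ 0.6494 -0.1386  0.0197] res [-0.6 -0.4  0.   0.3 -0.1  0.1 -0.1  0.2]
base_short ['top', 'scene'] [0.5149 0.3977 0.0185] res [-0.  -0.   0.3  0.3 -0.2  0.1  0.6 -0.4]
base_tall ['top', 'scene'] [0.6308 0.1626 0.029 ] res [-1.3 -0.4  0.8  0.9 -0.7  0.5  1.  -0.1]
base_large ['top', 'scene'] [ 0.3577 -0.2688  0.0153] res [-0.4  0.2 -0.8 -0.1 -0.6  0.   0.2  0.8]
beaker ['top', 'scene'] [ 0.589  -0.0192  0.0729] res [-0.1 -0.3 -0.4  1.1 -0.   0.1  0.1  0.7]
```

Run:
```python
from fit import *
for k in range(2):
    ds={n:cam(n) for n in("top","scene")}
    for t in("flask_small","flask_short","base_tall","base_large","base_short"):
        print(*fit(ds,t,*A[t]))
        for n in ds: print("    ",*fit({n:ds[n]},t,*A[t])[1:])
# gray/dark segmentation: purple decoy at?
    for r in ctrl.masks_of("scene","flask_short"): print(r["conf"],np.argwhere(r["region"]).mean(0).round())
```

```text
flask_small ['scene'] [0.4447 0.0932 0.05  ] res [-0.5 -0.3  0.5  0.3]
     no mask
     ['scene'] [0.4447 0.0932 0.05  ] res [-0.5 -0.3  0.5  0.3]
flask_short ['top', 'scene'] [ 0.4552 -0.0803  0.0501] res [-7.3 -0.4  0.2  2.2 -0.6  0.2  0.7  1.5]
     ['top'] [ 0.4572 -0.0862  0.05  ] res [-4.9 -1.3  2.7  1.4]
     ['scene'] [ 0.4539 -0.0783  0.05  ] res [-0.6 -0.7  0.6  0.6]
base_tall ['top', 'scene'] [0.6303 0.1599 0.0413] res [-1.  -0.4 -0.1  0.1 -1.3  0.3  0.2  0.6]
     ['top'] [0.6324 0.1603 0.02  ] res [ 0.2  0.7 -0.3 -0.7]
     ['scene'] [0.6299 0.1682 0.02  ] res [ 0.   4.6 -0.  -1.9]
base_large ['top', 'scene'] [ 0.3574 -0.2682  0.0137] res [-0.6 -0.7 -0.2  2.  -0.3  0.2  0.2  0.5]
     ['top'] [ 0.3594 -0.2683  0.02  ] res [-0.6 -1.5  0.5  1.4]
     ['scene'] [ 0.3588 -0.2682  0.02  ] res [-0.8 -1.2  0.8  0.8]
base_short ['top', 'scene'] [0.5149 0.3972 0.0188] res [ 0.1 -0.  -0.5  0.3 -1.2  0.1  1.5  0.7]
     ['top'] [0.5151 0.3965 0.02  ] res [ 0.2 -0.2 -0.2  0.2]
     ['scene'] [0.5139 0.3981 0.02  ] res [-1.4 -0.6  1.3  0.4]
0.82 [221. 226.]
0.8 [198. 256.]
0.61 [200
[... 430 characters left out ...]
e'] [ 0.4547 -0.0795  0.05  ] res [-0.6 -0.1  0.6  0.1]
base_tall ['top', 'scene'] [0.63   0.1613 0.0359] res [-1.3 -0.7  0.3  1.2 -1.2  0.6  0.9  0.1]
     ['top'] [0.6324 0.1616 0.02  ] res [-0.3 -0.3  0.3  0.3]
     ['scene'] [0.6287 0.1681 0.02  ] res [-0.5  3.5  0.4 -2.1]
base_large ['top'] [ 0.3592 -0.2683  0.02  ] res [-0.6 -0.5  0.5  0.4]
     ['top'] [ 0.3592 -0.2683  0.02  ] res [-0.6 -0.5  0.5  0.4]
     no mask
base_short ['top', 'scene'] [0.5148 0.3987 0.0148] res [ 0.1  0.2 -0.1  0.3 -0.  -0.   0.5  0.4]
     ['top'] [0.5151 0.3977 0.02  ] res [-0.3 -0.2  0.3  0.2]
     ['scene'] [0.5147 0.3964 0.02  ] res [-0.4 -1.1  0.4  0.9]
0.93 [200. 194.]
0.68 [221. 226.]
0.65 [198. 256.]
```

The manual's scale: turns go in shares of 45 degrees. Converting my numbers, 0.403 rad / 0.7854 = 0.5131.

Emit:
jog_arm(segments=[{"pos":[0.05,-0.015,0],"turn_vec":[0,0,0.0764],"finger_gap":0.8},{"pos":[0.1,-0.03,0],"turn_vec":[0,0,0.1528],"finger_gap":0.8},{"pos":[0.15,-0.045,0],"turn_vec":[0,0,0.2292],"finger_gap":0.8},{"pos":[0.2,-0.06,0.01],"turn_vec":[0,0,0.3056],"finger_gap":0.8},{"pos":[0.25,-0.075,0.03],"turn_vec":[0,0,0.382],"finger_gap":0.8},{"pos":[0.3,-0.09,0.06],"turn_vec":[0,0,0.4584],"finger_gap":0.8},{"pos":[0.338,-0.104,0.08],"turn_vec":[0,0,0.5131],"finger_gap":0.8},{"pos":[0.338,-0.104,0.08],"turn_vec":[0,0,0.5131],"finger_gap":0.8},{"pos":[0.338,-0.104,0.08],"turn_vec":[0,0,0.5131],"finger_gap":0.8}], squeeze=40)

```text
time: 5.62
eef_pos: [0.5348, -0.3933, 0.1518]
tcp_rot: [1.0, 0.0, 0.0, 0.0]
contact_force: [0.3, -0.7, 0.5]
opening: 0.802
finger_force: 0.0
```

Run:
```python
from h import *
s=ctrl.get_state(); print(s['eef_pos'],R.from_quat(s['tcp_rot']).as_matrix().round(3),s['qpos'].round(2),s['time'])
```

```text
[ 0.53481322 -0.39333298  0.15184757] [[ 1.     0.     0.   ]
 [ 0.    -1.    -0.001]
 [ 0.     0.001 -1.   ]] [-0.79  0.33  1.67 -0.    1.14  0.78] 5.625
```

Emit:
jog_arm(segments=[{"pos":[0,0,0.04],"finger_gap":0.8},{"pos":[0,0,0.08],"finger_gap":0.8},{"pos":[0,0,0.1],"finger_gap":0.8},{"pos":[0,0,0.107],"finger_gap":0.8},{"pos":[0,0,0.107],"finger_gap":0.5},{"pos":[0,0,0.107],"finger_gap":0.3},{"pos":[0,0,0.107],"finger_gap":0.3},{"pos":[0,0,0.107],"finger_gap":0.3},{"pos":[0,0,0.107],"finger_gap":0.3}], squeeze=50)

```text
time: 6.75
eef_pos: [0.5355, -0.3936, 0.0458]
tcp_rot: [1.0, 0.0, 0.001, 0.001]
contact_force: [-0.8, 0.5, 5.4]
opening: 0.567
finger_force: 52.4
```

Run:
```python
from h import *
d=cam("scene"); save(d,"s1.png")
```

Emit:
jog_arm(segments=[{"pos":[0,0,-0.02],"finger_gap":0.3},{"pos":[0,0,-0.07],"finger_gap":0.3},{"pos":[0.005,-0.03,-0.12],"finger_gap":0.3},{"pos":[0.013,-0.08,-0.14],"finger_gap":0.3},{"pos":[0.024,-0.135,-0.14],"finger_gap":0.3},{"pos":[0.034,-0.19,-0.14],"finger_gap":0.3},{"pos":[0.044,-0.245,-0.14],"finger_gap":0.3},{"pos":[0.053,-0.3,-0.14],"finger_gap":0.3},{"pos":[0.063,-0.355,-0.14],"finger_gap":0.3},{"pos":[0.072,-0.41,-0.14],"finger_gap":0.3}])

```text
time: 8.05
eef_pos: [0.6063, 0.0193, 0.1843]
tcp_rot: [1.0, -0.0, -0.001, -0.0]
contact_force: [1.2, 0.3, -2.4]
opening: 0.567
finger_force: 52.4
```

Emit:
jog_arm(segments=[{"pos":[0.01,-0.05,0],"finger_gap":0.3},{"pos":[0.018,-0.1,0],"finger_gap":0.3},{"pos":[0.023,-0.13,0],"finger_gap":0.3},{"pos":[0.026,-0.145,0],"finger_gap":0.3},{"pos":[0.026,-0.145,0],"finger_gap":0.3},{"pos":[0.026,-0.145,0],"finger_gap":0.3}])

```text
time: 8.8
eef_pos: [0.6327, 0.161, 0.1842]
tcp_rot: [1.0, -0.001, -0.0, 0.0]
contact_force: [-0.0, 0.6, -2.1]
opening: 0.563
finger_force: 52.5
```

Run:
```python
from h import *
s=ctrl.get_state(); print(s['eef_pos'],R.from_quat(s['tcp_rot']).as_matrix().round(3).tolist(),s['time'])
d=cam("scene"); save(d,"s2.png")
```

```text
[0.63273256 0.16096814 0.18416367] [[1.0, -0.001, -0.001], [-0.001, -1.0, -0.001], [-0.001, 0.001, -1.0]] 8.8
```

View pics/s2.png

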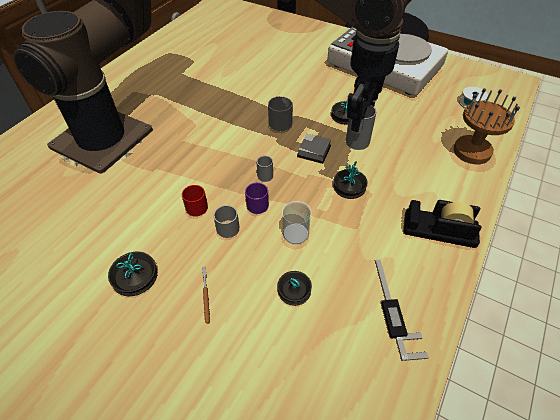

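The tall flask hangs at about (361,128), with its bottom edge near v=148. I'll check where the held flask sits before lowering it.

Add to fit.py:
```python
def held(t,h,r,below):
    # held flask: origin expected under TCP, bottom 'below' under TCP; compare right/left/bottom extents
    s=ctrl.get_state()["eef_pos"]
    ds={n:cam(n) for n in("scene","top")}
    for n,d in ds.items():
        P=np.array([proj(d,[s[0]+r*np.cos(a),s[1]+r*np.sin(a),s[2]-below+z]) for z in(0,h) for a in T])
        print(n,"expect",P.min(0).round(1),P.max(0).round(1))
        for m in ctrl.masks_of(n,t):
            q=np.argwhere(m["region"])[:,::-1]; print("   ",round(m["conf"],2),q.min(0)-.5,q.max(0)+.5)
```

```bash
python3 -c "
from fit import *
held('flask_tall',.08,.025,.045)"
```

```text
scene expect [345.3 101.6] [376.5 149.4]
    0.92 [345.5 104.5] [375.5 149.5]
top expect [193.4 141.9] [222.7 173.5]
```

Emit:
jog_arm(segments=[{"pos":[0,0,0.03],"finger_gap":0.3},{"pos":[0,0,0.06],"finger_gap":0.3},{"pos":[0,0,0.085],"finger_gap":0.3},{"pos":[0,0,0.1],"finger_gap":0.3},{"pos":[0,0,0.108],"finger_gap":0.3},{"pos":[0,0,0.114],"finger_gap":0.3},{"pos":[0,0,0.12],"finger_gap":0.3},{"pos":[0,0,0.125],"finger_gap":0.3},{"pos":[0,0,0.128],"finger_gap":0.3},{"pos":[0,0,0.128],"finger_gap":0.3}])

```text
time: 10.3
eef_pos: [0.6327, 0.1622, 0.0561]
tcp_rot: [1.0, -0.0, -0.0, 0.0]
contact_force: [-0.1, 0.3, -2.0]
opening: 0.57
finger_force: 52.5
```

Emit:
jog_arm(segments=[{"pos":[0,0,0.002],"finger_gap":0.3},{"pos":[0,0,0.003],"finger_gap":0.3},{"pos":[0,0,0.004],"finger_gap":0.3},{"pos":[0,0,0.004],"finger_gap":0.3}])

```text
time: 10.8
eef_pos: [0.6328, 0.1622, 0.0522]
tcp_rot: [1.0, -0.0, -0.0, -0.0]
contact_force: [0.1, 1.3, -1.8]
opening: 0.566
finger_force: 52.5
```

Emit:
jog_arm(segments=[{"pos":[0,0,0.001],"finger_gap":0.3},{"pos":[0,0,0.0015],"finger_gap":0.3},{"pos":[0,0,0.0015],"finger_gap":0.3}])

```text
time: 11.18
eef_pos: [0.6333, 0.1623, 0.0519]
tcp_rot: [1.0, -0.0, 0.0, -0.0]
contact_force: [-2.5, -0.2, 4.7]
opening: 0.564
finger_force: 53.1
```

Emit:
jog_arm(segments=[{"finger_gap":0.65},{"finger_gap":0.85},{"finger_gap":0.85},{"pos":[0,0,-0.02],"finger_gap":0.85},{"pos":[0,0,-0.06],"finger_gap":0.85},{"pos":[0,0,-0.11],"finger_gap":1},{"pos":[-0.02,-0.01,-0.13],"finger_gap":1},{"pos":[-0.07,-0.034,-0.13],"finger_gap":1},{"pos":[-0.12,-0.058,-0.12],"finger_gap":1}])

```text
time: 12.3
eef_pos: [0.5132, 0.2209, 0.174]
tcp_rot: [1.0, -0.001, 0.003, -0.001]
contact_force: [-0.9, 1.3, -0.3]
opening: 0.996
finger_force: 0.0
```

Emit:
jog_arm(segments=[{"pos":[-0.05,-0.024,0],"finger_gap":1},{"pos":[-0.1,-0.047,0.02],"finger_gap":1},{"pos":[-0.135,-0.064,0.03],"finger_gap":1},{"pos":[-0.135,-0.064,0.03],"finger_gap":1},{"pos":[-0.135,-0.064,0.03],"finger_gap":1}])

```text
time: 12.92
eef_pos: [0.3791, 0.2846, 0.1424]
tcp_rot: [1.0, 0.0, 0.002, -0.001]
contact_force: [0.6, 0.3, 0.4]
opening: 0.998
finger_force: 0.0
```

Run:
```python
from fit import *
s=ctrl.get_state(); print(s['eef_pos'],s['qpos'].round(2),s['time'])
ds={n:cam(n) for n in("top","scene")}
save(ds["scene"],"s3.png")
print(*fit(ds,"flask_tall",(.632,.161),.025,.086))
```

```text
[0.37912569 0.28458689 0.14242736] [ 0.43 -0.07  2.14 -0.    1.07  2.  ] 12.925
flask_tall ['top', 'scene'] [0.6318 0.1635 0.0838] res [-0.6 -0.3 -0.1  0.9 -0.1  0.2  0.1  1.2]
```

View pics/s3.png

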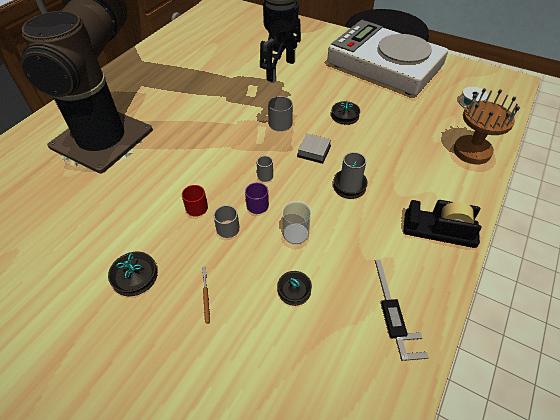

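The tall flask stands upright in its base at (352,172), with the tree inside. Next is the large flask.

Emit:
jog_arm(segments=[{"pos":[-0.0015,0.0024,0.02],"finger_gap":1},{"pos":[-0.0015,0.0024,0.06],"finger_gap":1},{"pos":[-0.0015,0.0024,0.095],"finger_gap":1},{"pos":[-0.0015,0.0024,0.11],"finger_gap":1},{"pos":[-0.0015,0.0024,0.113],"finger_gap":1},{"pos":[-0.0015,0.0024,0.113],"finger_gap":0.7},{"pos":[-0.0015,0.0024,0.113],"finger_gap":0.5},{"pos":[-0.0015,0.0024,0.113],"finger_gap":0.5},{"pos":[-0.0015,0.0024,0.113],"finger_gap":0.5}], squeeze=50)

```text
time: 14.25
eef_pos: [0.378, 0.2826, 0.0296]
tcp_rot: [1.0, -0.0, 0.002, -0.001]
contact_force: [0.8, -0.5, 5.9]
opening: 0.726
finger_force: 55.5
```

Emit:
jog_arm(segments=[{"pos":[0,0,-0.03],"finger_gap":0.5},{"pos":[0.01,0,-0.08],"finger_gap":0.5},{"pos":[0.04,0.02,-0.12],"finger_gap":0.5},{"pos":[0.07,0.06,-0.14],"finger_gap":0.5},{"pos":[0.09,0.115,-0.14],"finger_gap":0.5},{"pos":[0.1,0.17,-0.14],"finger_gap":0.5},{"pos":[0.105,0.23,-0.14],"finger_gap":0.5},{"pos":[0.105,0.29,-0.14],"finger_gap":0.5},{"pos":[0.1,0.345,-0.14],"finger_gap":0.5},{"pos":[0.085,0.4,-0.14],"finger_gap":0.5}])

```text
time: 15.5
eef_pos: [0.4604, -0.1196, 0.1671]
tcp_rot: [1.0, -0.0, -0.0, -0.0]
contact_force: [0.6, -0.7, -1.8]
opening: 0.729
finger_force: 56.1
```

Emit:
jog_arm(segments=[{"pos":[-0.03,0.045,0],"finger_gap":0.5},{"pos":[-0.06,0.09,0],"finger_gap":0.5},{"pos":[-0.09,0.13,0],"finger_gap":0.5},{"pos":[-0.104,0.151,0],"finger_gap":0.5},{"pos":[-0.104,0.151,0],"finger_gap":0.5},{"pos":[-0.104,0.151,0],"finger_gap":0.5}])

```text
time: 16.25
eef_pos: [0.3572, -0.2682, 0.1672]
tcp_rot: [1.0, -0.0, -0.0, -0.001]
contact_force: [0.8, -0.5, -1.8]
opening: 0.725
finger_force: 56.1
```

```bash
python3 -c "
from fit import *
held('flask_large',.065,.032,.0296)
d=cam('scene');save(d,'s4.png')"
```

```text
scene expect [ 77.3 195.8] [129.9 250. ]
    0.83 [ 84.5 196.5] [129.5 249.5]
top expect [394.4 273.9] [434.2 306.9]
```

Emit:
jog_arm(segments=[{"pos":[0.001,0,0.03],"finger_gap":0.5},{"pos":[0.001,0,0.06],"finger_gap":0.5},{"pos":[0.001,0,0.085],"finger_gap":0.5},{"pos":[0.001,0,0.1],"finger_gap":0.5},{"pos":[0.001,0,0.108],"finger_gap":0.5},{"pos":[0.001,0,0.114],"finger_gap":0.5},{"pos":[0.001,0,0.12],"finger_gap":0.5},{"pos":[0.001,0,0.124],"finger_gap":0.5},{"pos":[0.001,0,0.126],"finger_gap":0.5},{"pos":[0.001,0,0.126],"finger_gap":0.5}])

```text
time: 17.75
eef_pos: [0.3583, -0.2692, 0.0418]
tcp_rot: [1.0, -0.0, -0.0, -0.0]
contact_force: [-0.1, 1.2, -1.9]
opening: 0.725
finger_force: 56.0
```

Emit:
jog_arm(segments=[{"pos":[0,0,0.002],"finger_gap":0.5},{"pos":[0,0,0.003],"finger_gap":0.5},{"pos":[0,0,0.004],"finger_gap":0.5},{"pos":[0,0,0.004],"finger_gap":0.5}])

```text
time: 18.25
eef_pos: [0.3583, -0.2691, 0.0377]
tcp_rot: [1.0, -0.0, -0.0, -0.0]
contact_force: [-0.0, 1.0, -2.9]
opening: 0.727
finger_force: 56.0
```

Emit:
jog_arm(segments=[{"pos":[0,0,0.001],"finger_gap":0.5},{"pos":[0,0,0.0018],"finger_gap":0.5},{"pos":[0,0,0.0025],"finger_gap":0.5},{"pos":[0,0,0.0025],"finger_gap":0.5}])

```text
time: 18.75
eef_pos: [0.3583, -0.2692, 0.0356]
tcp_rot: [1.0, -0.0, -0.0, -0.0]
contact_force: [-2.2, 1.0, 1.5]
opening: 0.729
finger_force: 56.4
```

Emit:
jog_arm(segments=[{"finger_gap":0.85},{"finger_gap":1},{"finger_gap":1},{"pos":[0,0,-0.02],"finger_gap":1},{"pos":[0,0,-0.07],"finger_gap":1},{"pos":[0.02,-0.02,-0.1],"finger_gap":0.8},{"pos":[0.04,-0.07,-0.1],"finger_gap":0.8},{"pos":[0.06,-0.12,-0.1],"finger_gap":0.8},{"pos":[0.085,-0.17,-0.1],"finger_gap":0.8},{"pos":[0.096,-0.19,-0.1],"finger_gap":0.8}])

```text
time: 20.0
eef_pos: [0.455, -0.0768, 0.1355]
tcp_rot: [1.0, 0.001, 0.0, -0.0]
contact_force: [0.5, -0.0, -0.3]
opening: 0.801
finger_force: 0.0
```

Emit:
jog_arm(segments=[{"pos":[0,0,0.01],"finger_gap":0.8},{"pos":[0,0,0.03],"finger_gap":0.8},{"pos":[0,0,0.03],"finger_gap":0.8}])

```text
time: 20.38
eef_pos: [0.4524, -0.0793, 0.1032]
tcp_rot: [1.0, -0.001, -0.002, -0.001]
contact_force: [0.2, 0.0, -0.3]
opening: 0.802
finger_force: 0.0
```

Run:
```python
from fit import *
s=ctrl.get_state(); print(s['eef_pos'],s['time'])
ds={n:cam(n) for n in("top","scene")}
save(ds["scene"],"s5.png")
print(*fit(ds,"flask_large",(.359,-.2685),.032,.071))
print(*fit({"scene":ds["scene"]},"flask_short",(.4545,-.079),.025,.05))
```

```text
[ 0.45244183 -0.0792587   0.10320796] 20.375
flask_large ['top', 'scene'] [ 0.3558 -0.2688  0.0659] res [-0.6 -0.3 -0.6  0.5 -0.6  0.2  0.3  0.8]
flask_short ['scene'] [ 0.4564 -0.0801  0.05  ] res [-0.1  0.4  0.1 -0.4]
```

View pics/s5.png

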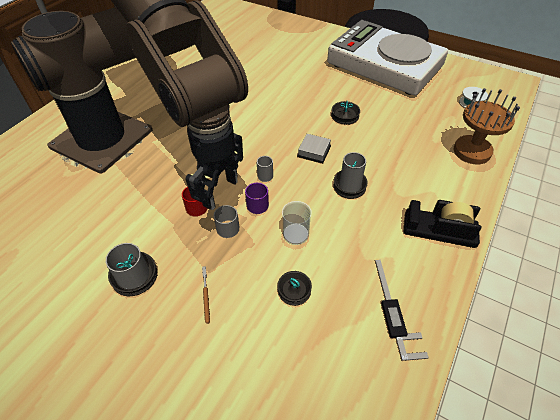

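The large flask sits upright in its base at (131,268). The gripper is above the short grey flask at (227,221).

Emit:
jog_arm(segments=[{"pos":[0.003,0,0.03],"finger_gap":0.8},{"pos":[0.003,0,0.06],"finger_gap":0.8},{"pos":[0.003,0,0.079],"finger_gap":0.8},{"pos":[0.003,0,0.083],"finger_gap":0.8},{"pos":[0.003,0,0.083],"finger_gap":0.8},{"pos":[0.003,0,0.083],"finger_gap":0.5},{"pos":[0.003,0,0.083],"finger_gap":0.3},{"pos":[0.003,0,0.083],"finger_gap":0.3},{"pos":[0.003,0,0.083],"finger_gap":0.3}], squeeze=50)

```text
time: 21.75
eef_pos: [0.4586, -0.0796, 0.024]
tcp_rot: [1.0, -0.0, 0.001, 0.001]
contact_force: [-1.8, 0.9, 6.7]
opening: 0.575
finger_force: 51.7
```

Emit:
jog_arm(segments=[{"finger_gap":0.3},{"finger_gap":0.3}])

```text
time: 22.0
eef_pos: [0.4586, -0.0796, 0.024]
tcp_rot: [1.0, -0.0, 0.001, 0.0]
contact_force: [-0.3, 1.3, 6.1]
opening: 0.578
finger_force: 51.7
```

```bash
python3 -c "
from h import *
save(cam('scene'),'s6.png')
im=cv2.imread('pics/s6.png')[130:290,130:330];cv2.imwrite('pics/s6c.png',cv2.resize(im,None,fx=3.5,fy=3.5,interpolation=2))"
```

```text
(no output)
```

View pics/s6c.png

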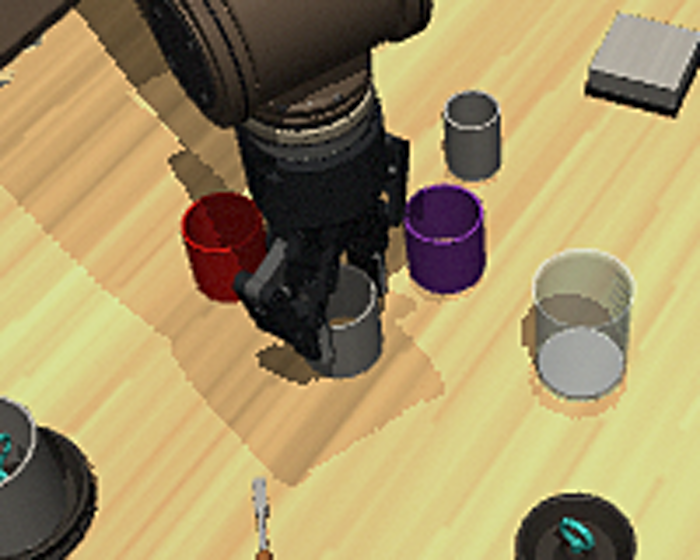

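Both fingers are on the short grey flask; the decoys and beaker are untouched. Lifting it and carrying it to base_short.

Emit:
jog_arm(segments=[{"pos":[0,0,-0.02],"finger_gap":0.3},{"pos":[0,0,-0.07],"finger_gap":0.3},{"pos":[0.005,-0.02,-0.12],"finger_gap":0.3},{"pos":[0.01,-0.06,-0.14],"finger_gap":0.3},{"pos":[0.016,-0.115,-0.14],"finger_gap":0.3},{"pos":[0.022,-0.17,-0.14],"finger_gap":0.3},{"pos":[0.03,-0.225,-0.14],"finger_gap":0.3},{"pos":[0.036,-0.28,-0.14],"finger_gap":0.3},{"pos":[0.042,-0.335,-0.14],"finger_gap":0.3},{"pos":[0.048,-0.39,-0.14],"finger_gap":0.3}])

```text
time: 23.3
eef_pos: [0.5051, 0.3126, 0.1622]
tcp_rot: [1.0, 0.0, 0.0, 0.0]
contact_force: [0.9, -1.8, -0.6]
opening: 0.572
finger_force: 52.4
```

Emit:
jog_arm(segments=[{"pos":[0.005,-0.045,0],"finger_gap":0.3},{"pos":[0.01,-0.075,0],"finger_gap":0.3},{"pos":[0.01,-0.087,0],"finger_gap":0.3},{"pos":[0.01,-0.087,0],"finger_gap":0.3},{"pos":[0.01,-0.087,0],"finger_gap":0.3}])

```text
time: 23.92
eef_pos: [0.5153, 0.3966, 0.1621]
tcp_rot: [1.0, -0.001, -0.0, 0.0]
contact_force: [0.4, 0.5, -1.1]
opening: 0.57
finger_force: 52.4
```

```bash
python3 -c "
from fit import *
held('flask_short',.05,.025,.024)
save(cam('scene'),'s7.png')"
```

```text
scene expect [340.9  45.9] [364.4  75.9]
    0.83 [182.5 184.5] [207.5 215.5]
    0.56 [339.5  47.5] [362.5  75.5]
    0.56 [244.5 182.5] [269.5 214.5]
top expect [ 81.3 200.8] [113.9 226.6]
    0.51 [270.5 225.5] [291.5 247.5]
    0.47 [ 93.5 218.5] [112.5 228.5]
```

Emit:
jog_arm(segments=[{"pos":[0.003,-0.001,0.03],"finger_gap":0.3},{"pos":[0.003,-0.001,0.06],"finger_gap":0.3},{"pos":[0.003,-0.001,0.085],"finger_gap":0.3},{"pos":[0.003,-0.001,0.1],"finger_gap":0.3},{"pos":[0.003,-0.001,0.108],"finger_gap":0.3},{"pos":[0.003,-0.001,0.114],"finger_gap":0.3},{"pos":[0.003,-0.001,0.12],"finger_gap":0.3},{"pos":[0.003,-0.001,0.124],"finger_gap":0.3},{"pos":[0.003,-0.001,0.126],"finger_gap":0.3},{"pos":[0.003,-0.001,0.126],"finger_gap":0.3}])

```text
time: 25.42
eef_pos: [0.5184, 0.3989, 0.0363]
tcp_rot: [1.0, -0.0, -0.0, -0.0]
contact_force: [-0.0, 0.4, -1.9]
opening: 0.577
finger_force: 52.4
```

Emit:
jog_arm(segments=[{"pos":[0,0,0.002],"finger_gap":0.3},{"pos":[0,0,0.003],"finger_gap":0.3},{"pos":[0,0,0.0045],"finger_gap":0.3},{"pos":[0,0,0.0045],"finger_gap":0.3}])

```text
time: 25.92
eef_pos: [0.5183, 0.3987, 0.0316]
tcp_rot: [1.0, -0.0, -0.0, 0.0]
contact_force: [0.2, -0.6, -2.4]
opening: 0.577
finger_force: 52.4
```

Emit:
jog_arm(segments=[{"pos":[0,0,0.001],"finger_gap":0.3},{"pos":[0,0,0.0015],"finger_gap":0.3},{"pos":[0,0,0.002],"finger_gap":0.3},{"pos":[0,0,0.002],"finger_gap":0.3}])

```text
time: 26.42
eef_pos: [0.5185, 0.3989, 0.0301]
tcp_rot: [1.0, -0.0, 0.0, -0.0]
contact_force: [-0.9, -1.0, 0.6]
opening: 0.575
finger_force: 52.6
```

Emit:
jog_arm(segments=[{"finger_gap":0.65},{"finger_gap":0.85},{"finger_gap":0.85},{"pos":[0,0,-0.02],"finger_gap":0.85},{"pos":[0,0,-0.07],"finger_gap":0.85},{"pos":[-0.01,0.03,-0.1],"finger_gap":0.7},{"pos":[-0.022,0.085,-0.1],"finger_gap":0.7},{"pos":[-0.035,0.14,-0.1],"finger_gap":0.7},{"pos":[-0.048,0.195,-0.1],"finger_gap":0.7},{"pos":[-0.06,0.25,-0.1],"finger_gap":0.7}])

```text
time: 27.68
eef_pos: [0.4585, 0.1474, 0.1316]
tcp_rot: [1.0, 0.0, 0.002, -0.0]
contact_force: [0.7, -0.6, 0.1]
opening: 0.699
finger_force: 0.0
```

Emit:
jog_arm(segments=[{"pos":[-0.01,0.04,0],"finger_gap":0.7},{"pos":[-0.014,0.055,0.02],"finger_gap":0.7},{"pos":[-0.014,0.055,0.03],"finger_gap":0.7},{"pos":[-0.014,0.055,0.03],"finger_gap":0.7},{"pos":[-0.014,0.055,0.03],"finger_gap":0.7}])

```text
time: 28.3
eef_pos: [0.4451, 0.0945, 0.1006]
tcp_rot: [1.0, 0.001, 0.001, -0.0]
contact_force: [0.3, -0.0, 0.3]
opening: 0.699
finger_force: 0.0
```

Run:
```python
from fit import *
s=ctrl.get_state(); print(s['eef_pos'],s['time'])
ds={n:cam(n) for n in("top","scene")}
save(ds["scene"],"s8.png")
print(*fit(ds,"flask_short",(.515,.398),.025,.056))
print(*fit({"scene":ds["scene"]},"flask_small",(.4446,.0935),.019,.05))
```

```text
[0.44509303 0.0945486  0.10059711] 28.3
flask_short ['top', 'scene'] [0.5149 0.4033 0.0494] res [-1.4  0.2  0.3  0.6 -0.2  0.5  0.7  2.1]
flask_small ['scene'] [0.4445 0.0912 0.05  ] res [ 0.   0.2 -0.  -0.2]
```

View pics/s8.png

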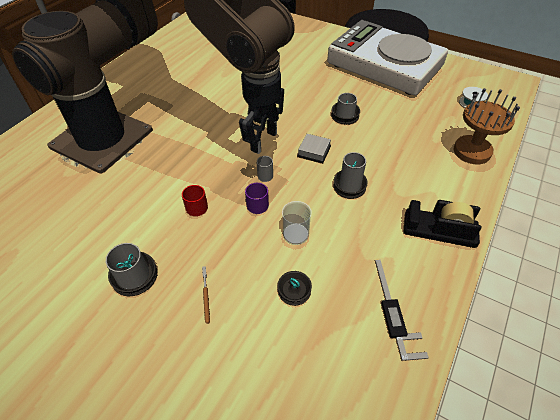

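The short flask stands in its base at (346,107). Now the small one at (265,168).

Emit:
jog_arm(segments=[{"pos":[0,0.0015,0.03],"finger_gap":0.7},{"pos":[0,0.0015,0.06],"finger_gap":0.7},{"pos":[0,0.0015,0.075],"finger_gap":0.7},{"pos":[0,0.0015,0.079],"finger_gap":0.7},{"pos":[0,0.0015,0.079],"finger_gap":0.7},{"pos":[0,0.0015,0.079],"finger_gap":0.4},{"pos":[0,0.0015,0.079],"finger_gap":0.2},{"pos":[0,0.0015,0.079],"finger_gap":0.2},{"pos":[0,0.0015,0.079],"finger_gap":0.2}], squeeze=50)

```text
time: 29.68
eef_pos: [0.4456, 0.0923, 0.0222]
tcp_rot: [1.0, -0.0, 0.001, 0.0]
contact_force: [-0.9, 0.5, 6.4]
opening: 0.424
finger_force: 50.2
```

Emit:
jog_arm(segments=[{"finger_gap":0.2},{"finger_gap":0.2}])

```text
time: 29.92
eef_pos: [0.4456, 0.0923, 0.0222]
tcp_rot: [1.0, -0.0, 0.001, -0.0]
contact_force: [-1.2, 0.8, 6.5]
opening: 0.425
finger_force: 50.2
```

Emit:
jog_arm(segments=[{"pos":[0,0,-0.02],"finger_gap":0.2},{"pos":[0,0,-0.07],"finger_gap":0.2},{"pos":[0.01,0.01,-0.12],"finger_gap":0.2},{"pos":[0.03,0.035,-0.14],"finger_gap":0.2},{"pos":[0.065,0.075,-0.14],"finger_gap":0.2},{"pos":[0.1,0.115,-0.14],"finger_gap":0.2},{"pos":[0.135,0.155,-0.14],"finger_gap":0.2},{"pos":[0.17,0.193,-0.14],"finger_gap":0.2},{"pos":[0.195,0.22,-0.14],"finger_gap":0.2},{"pos":[0.204,0.231,-0.14],"finger_gap":0.2}])

```text
time: 31.18
eef_pos: [0.6488, -0.1402, 0.16]
tcp_rot: [1.0, -0.001, -0.0, -0.0]
contact_force: [-0.1, 0.9, -1.5]
opening: 0.419
finger_force: 50.3
```

Emit:
jog_arm(segments=[{"finger_gap":0.2},{"finger_gap":0.2}])

```text
time: 31.42
eef_pos: [0.6474, -0.1374, 0.1604]
tcp_rot: [1.0, 0.0, -0.001, -0.0]
contact_force: [-0.4, -0.6, -0.1]
opening: 0.42
finger_force: 50.3
```

```bash
python3 -c "
from fit import *
held('flask_small',.05,.019,.0222)
save(cam('scene'),'s9.png')"
```

```text
scene expect [283.2 221.7] [307.4 258.6]
    0.74 [285.5 225.5] [307.5 259.5]
    0.64 [107.5 252.5] [156.5 295.5]
top expect [337.9 141.8] [358.9 164.5]
```

Emit:
jog_arm(segments=[{"pos":[0.0025,0.001,0.03],"finger_gap":0.2},{"pos":[0.0025,0.001,0.06],"finger_gap":0.2},{"pos":[0.0025,0.001,0.085],"finger_gap":0.2},{"pos":[0.0025,0.001,0.1],"finger_gap":0.2},{"pos":[0.0025,0.001,0.108],"finger_gap":0.2},{"pos":[0.0025,0.001,0.114],"finger_gap":0.2},{"pos":[0.0025,0.001,0.12],"finger_gap":0.2},{"pos":[0.0025,0.001,0.124],"finger_gap":0.2},{"pos":[0.0025,0.001,0.126],"finger_gap":0.2},{"pos":[0.0025,0.001,0.126],"finger_gap":0.2}])

```text
time: 32.92
eef_pos: [0.6509, -0.1397, 0.0348]
tcp_rot: [1.0, -0.0, 0.0, 0.0]
contact_force: [0.4, 0.1, -0.5]
opening: 0.422
finger_force: 50.3
```

Emit:
jog_arm(segments=[{"pos":[0,0,0.002],"finger_gap":0.2},{"pos":[0,0,0.003],"finger_gap":0.2},{"pos":[0,0,0.0045],"finger_gap":0.2},{"pos":[0,0,0.0045],"finger_gap":0.2}])

```text
time: 33.42
eef_pos: [0.6507, -0.1397, 0.0301]
tcp_rot: [1.0, -0.0, -0.0, -0.0]
contact_force: [0.5, -0.1, -1.5]
opening: 0.419
finger_force: 50.3
```

Emit:
jog_arm(segments=[{"pos":[0,0,0.001],"finger_gap":0.2},{"pos":[0,0,0.0015],"finger_gap":0.2},{"pos":[0,0,0.002],"finger_gap":0.2},{"pos":[0,0,0.002],"finger_gap":0.2}])

```text
time: 33.92
eef_pos: [0.6509, -0.1397, 0.0284]
tcp_rot: [1.0, -0.0, 0.0, 0.0]
contact_force: [-0.1, -0.1, -1.2]
opening: 0.425
finger_force: 50.3
```

Emit:
jog_arm(segments=[{"pos":[0,0,0.0004],"finger_gap":0.2},{"pos":[0,0,0.0006],"finger_gap":0.2},{"pos":[0,0,0.0006],"finger_gap":0.2}])

```text
time: 34.3
eef_pos: [0.6509, -0.1397, 0.0283]
tcp_rot: [1.0, -0.0, 0.0, 0.0]
contact_force: [-1.7, 0.9, 3.6]
opening: 0.426
finger_force: 50.5
```

Contact with the floor. Releasing and backing off.

Emit:
jog_arm(segments=[{"finger_gap":0.5},{"finger_gap":0.7},{"finger_gap":0.7},{"pos":[0,0,-0.02],"finger_gap":0.7},{"pos":[0,0,-0.07],"finger_gap":0.7},{"pos":[0,0,-0.12],"finger_gap":0.7},{"pos":[-0.02,0.03,-0.17],"finger_gap":0.7},{"pos":[-0.04,0.08,-0.18],"finger_gap":0.7},{"pos":[-0.05,0.12,-0.18],"finger_gap":0.7},{"pos":[-0.05,0.12,-0.18],"finger_gap":0.7}])

```text
time: 35.55
eef_pos: [0.6003, -0.2626, 0.2099]
tcp_rot: [1.0, -0.002, 0.001, 0.001]
contact_force: [0.2, -0.6, -0.4]
opening: 0.698
finger_force: 0.0
```

Emit:
jog_arm(segments=[{"pos":[0,0.05,0],"finger_gap":0.7},{"pos":[0,0.1,0],"finger_gap":0.7},{"pos":[0,0.12,0],"finger_gap":0.7},{"pos":[0,0.12,0],"finger_gap":0.7}])

```text
time: 36.05
eef_pos: [0.6009, -0.3798, 0.2079]
tcp_rot: [1.0, -0.001, 0.0, -0.0]
contact_force: [0.6, 1.0, -0.1]
opening: 0.7
finger_force: 0.0
```

Run:
```python
from fit import *
ds={n:cam(n) for n in("top","scene")}
save(ds["scene"],"s10.png"); save(ds["top"],"t10.png")
for t,b in(("flask_small","base_small"),("flask_short","base_short"),("flask_tall","base_tall"),("flask_large","base_large")): print(*fit(ds,t,A[b][0],A[t][1],A[t][2]+.006))
```

```text
flask_small ['top', 'scene'] [ 0.6496 -0.1395  0.0526] res [-0.6  0.  -0.3  0.7  0.1 -0.1 -0.   1.8]
flask_short ['top', 'scene'] [0.5145 0.401  0.0514] res [-0.7  0.3  0.2  0.8  0.4  0.3  0.3  2.5]
flask_tall ['top', 'scene'] [0.6326 0.1642 0.0805] res [-0.6 -0.3 -0.4  0.6 -0.6  0.3  0.3  2.1]
flask_large ['top'] [ 0.381  -0.2205  0.071 ] res [-21.6 -10.7   2.7   4.5]
```

View pics/s10.png

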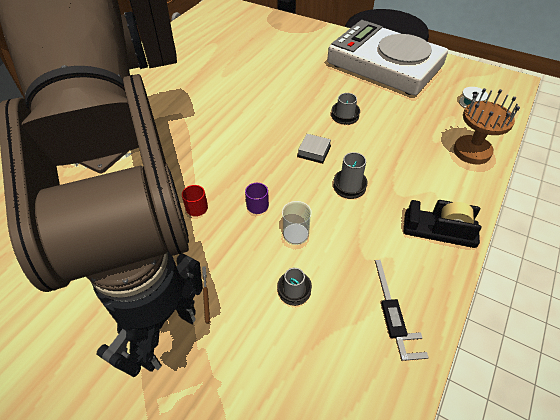

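View pics/t10.png

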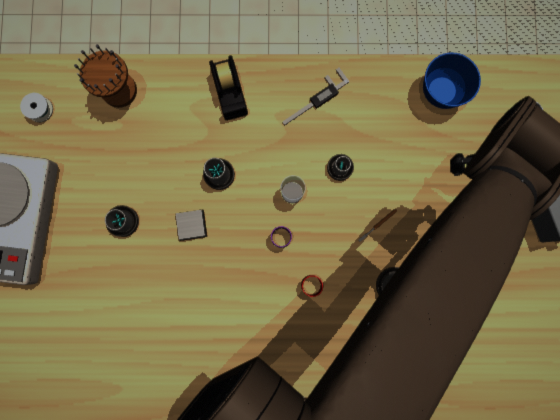

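The small (294,283), short (346,107) and tall (352,172) flasks are seated, and the beaker and block have not moved. The arm hides the large flask, so I'll move aside to check it.

Emit:
jog_arm(segments=[{"pos":[0,-0.06,0],"finger_gap":0.7},{"pos":[0,-0.12,0],"finger_gap":0.7},{"pos":[0,-0.18,0],"finger_gap":0.7},{"pos":[0,-0.24,0],"finger_gap":0.7},{"pos":[0,-0.3,0],"finger_gap":0.7},{"pos":[0,-0.36,0],"finger_gap":0.7},{"pos":[0,-0.4,0],"finger_gap":0.7},{"pos":[0,-0.42,0],"finger_gap":0.7},{"pos":[0,-0.42,0],"finger_gap":0.7}])

```text
time: 37.67
eef_pos: [0.6009, 0.0409, 0.2078]
tcp_rot: [1.0, 0.001, 0.0, 0.0]
contact_force: [-0.5, -0.1, -0.3]
opening: 0.696
finger_force: 0.0
```

Run:
```python
from fit import *
ds={n:cam(n) for n in("top","scene")}
save(ds["scene"],"s11.png")
print(*fit(ds,"flask_large",A["base_large"][0],.032,.071)); print(ctrl.get_state()['time'])
```

```text
flask_large ['top', 'scene'] [ 0.3565 -0.2697  0.0678] res [-1.2  0.4  0.1  0.3 -0.1  0.1  0.3  1.3]
37.875
```

View pics/s11.png

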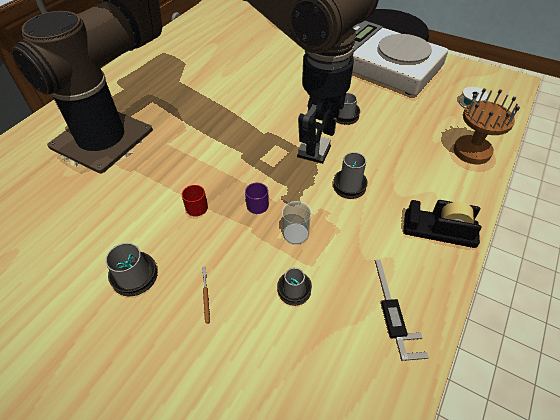

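The large flask at (131,268) is seated and upright, and nothing else has been disturbed. Handing in.

```bash
python3 -c "
from plant import ctrl
print(ctrl.sign_off())"
```

```text
the job is handed in; nothing more can be done
None
```

All four flasks stand upright, fully down in their matching bases over their wax trees, with the beaker and bench block left in place; the job was handed in at about 38 s on the robot's clock.

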